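# Close the candle tins from the stack of lids

## Task

The sawn wooden lids are piled in one stack on the cork mat. Take the stack apart and close each of the four bark-clad candle tins with the lid of its own shape and size, set centred and flat on the rim, the oblong and the square lid turned to line up with their tins. Leave the tins standing where they are and every lid released and at rest.

Things in the scene. Friction and masses are not known exactly. Their poses are not given: they have to be found in the camera images.
- lid_oblong: Bottom of the stack, lies on the cork mat: 22 mm thick sawn wooden lid with a dark bark edge and a pale flat top, no knob, flat underside; rectangle 120 mm along its x by 66 mm along its y, 105 g. Origin at the centre of its underside, z up. Each lid juts out on two or more sides beneath the one above it, so fingers gripping an upper lid must stop above the top of the lid beneath.
- lid_round: Second from the bottom: 22 mm thick sawn wooden lid with a dark bark edge and a pale flat top, no knob, flat underside; round, 62 mm in diameter, 45 g. Origin at the centre of its underside, z up.
- lid_square: Third from the bottom: 22 mm thick sawn wooden lid with a dark bark edge and a pale flat top, no knob, flat underside; square, 46 by 46 mm along its x and y, 32 g. Origin at the centre of its underside, z up.
- lid_small: Top of the stack: 22 mm thick sawn wooden lid with a dark bark edge and a pale flat top, no knob, flat underside; round, 36 mm in diameter, 16 g. Origin at the centre of its underside, z up.
- tin_oblong: Loose open tin holding a white candle; flat steel rim 3 mm wide, bark strips 4 mm thick round the outside ending 6 mm or more below the rim. Origin at the centre of its underside, z up. rectangular, rim 112 mm along its x by 58 mm along its y, 46 mm high, 300 g. Takes the oblong lid, long side along long side (either way round).
- tin_round: Loose open tin holding a white candle; flat steel rim 3 mm wide, bark strips 4 mm thick round the outside ending 6 mm or more below the rim. Origin at the centre of its underside, z up. round, rim 56 mm in diameter, 54 mm high, 220 g. Takes the larger round lid.
- tin_square: Loose open tin holding a white candle; flat steel rim 3 mm wide, bark strips 4 mm thick round the outside ending 6 mm or more below the rim. Origin at the centre of its underside, z up. square, rim 42 by 42 mm along its x and y, 50 mm high, 180 g. Takes the square lid, sides along sides (any quarter turn).
- tin_small: Loose open tin holding a white candle; flat steel rim 3 mm wide, bark strips 4 mm thick round the outside ending 6 mm or more below the rim. Origin at the centre of its underside, z up. round, rim 32 mm in diameter, 54 mm high, 120 g. Takes the small round lid.
- mat: Fixed round cork mat, 132 mm across, 8 mm high, under the stack (bottom up: oblong, round, square, small; centred to about 3 mm on each other). Origin: centre of its underside. Mat and tins change places between starts, centres at least 140 mm apart; loose bits of bark up to 13 mm high lie between them.
Not all that is in view belongs to the job. Leave any blue or pink look-alike of the lid_round alone.

How it is judged:
By the outcome, as a careful person would: the job done as asked, in the order asked, and still so for the second after the job is handed in, with the robot touching nothing.
It also fails if it takes over 122 s, if anything falls off the work surface, if the arm or the gripper's body presses on something with over 40 N, if the wrist force passes 120 N, or if a joint passes its speed limit or range.

## Robot

A 7-joint arm with a two-finger parallel gripper is mounted at the origin on the work surface. World frame = base frame: x ahead of the robot, y to its left, z up, the work surface at z = 0. Lengths are in m, angles in rad, forces in N, time in s.
With the tool pointing down it reaches from about 0.425 to 0.875 m from the base axis. Payload 4.7 kg.
Tool frame: the origin (TCP) lies midway between the tips of the shut fingers; the grasp point (between the pads) lies 19 mm behind it (ctrl.grip_point_offset is the distance from the TCP to the grasp point, in m); z points along the fingers, y is the line along which they close (so a half turn about z gives the same grasp; the last joint's range is limited). The gripper opens to 87 mm and grips with 3 to 60 N. Pads are 19 mm wide; open, the fingers measure 117 mm over their backs; the gripper's body (75 mm by 190 mm) begins 51 mm behind the grasp point.
Start: joints at [1.158, 0.321, -0.07, 1.45, 0.023, 1.371, -0.057], TCP at [0.269, -0.592, 0.223] pointing down, gripper open.
Joint ranges: [-2.86, 2.86], [-0.3, 2.09], [-1.38, 1.24], [0.06, 2.45], [-1.56, 4.7], [0.09, 2.05], [-2.69, 2.69]. Speed limits (rad/s): [2.57, 2.57, 3.14, 3.14, 3.14, 3.14, 3.14].

## Interface

Orientations are given as a rotation vector (axis times angle).
In Python, from bench import ctrl gives the robot as it stands.
- The arm moves only by the tool move_arm, never from a script. Its argument "increments" is text: rows parted by semicolons, each of 7 numbers parted by spaces: the shift along the world's x, y, z in mm, then the turn, a rotation vector about the world's x, y, z in degrees, then the closure in counts, from 0 (fully open) to 255 (shut). A call has exactly 8 rows; each row shifts and turns the commanded pose from where the row before left it; what a row does not reach is not made up. A row lasts 1/12 s, in which the tool goes at most 41.7 mm and 7.16 degrees, less where a joint would pass 70% of its speed; a pose out of reach is approached as far as the arm can. A call with a gripper value outside its range is refused whole. The fingers move at their own pace and stop on an object; "grip_force" is the grip in N (left out, the last holds). Time passes only in rows, so rows that do not move let the fingers close, or fill a call up. It gives the time, the measured TCP pose, the force, the opening and the grip force at its end, in the units of the state.
- ctrl.get_state(): the state, without advancing time (a new reading comes with each control period).
- ctrl.get_image(name): name is "side" or "top" or "wrist"; returns a dict with "frame" (400x640x3 uint8, red, green, blue), "depth" (400x640 float32, m along the optical axis (not along the pixel's ray), 0 where there is no reading), "fx", "fy", "cx", "cy" (pixels), "position" and "orientation" of the camera in the world. Camera axes: x right, y down, z forward; pixel columns grow to the right and rows downward; lengths in m; the calibration is good to about 2 mm. The wrist camera is an equidistant fisheye: a pixel r from the principal point sees the ray r / f radians off the axis. A picture is of the moment at which its call begins.
- ctrl.close_job(): hands the job in; it is judged then, once.
Trained networks look in a picture, given as the dict that the camera call returned (one of the last four; its "shot" number tells which), for a name from the list of things; names that differ only in an ending like _2 or _b are one class to them, and where a whole thing is asked for, a point or a joint stands for the part that bears it (a point fixed in the world has none). Each returns a list of dicts, best first, with "score" (0 to 1); they miss things now and then, are a little off and sometimes report something else, mostly with a low value. They report only what shows in the picture. A call takes as long as a camera call. They do not tell look-alikes from the thing itself.
- ctrl.find_in(target, picture): "centre" ([x, y, z] in m, in world coordinates, good to about 4 mm: the middle of the surface that is visible of it).
- ctrl.silhouettes(target, picture): "region" (400x640 bool, what is visible of it).
The state is a dict: "time": time; "joint_positions": joint angles; "qd": joint speeds; "joint_torque": joint torques, N m; "position": TCP position; "tool_rot": TCP orientation; "ft_force": force on the tool from outside, world axes, zero at the start; "torque": the same for the moment, N m; "grip_width": opening from 0.0 (shut) to 1.0 (fully open); "grip_force": force on a finger pad.
Only numpy, scipy, OpenCV 4.12 (cv2) and the standard library are available. Lean on these libraries where they do the work, as an engineer would, in place of code of your own. Each camera call takes 0.05 s, during which the arm holds its last target. There are 200 camera calls.

## Working session

There is one attempt and no reset: what is moved stays moved. The work goes in short steps, Python scripts to look and compute and a tool call to move; the robot and the scene stay as the last step left them, time stands still between calls to the robot, and variables do not carry over. Pictures are saved under pics/ and viewed, at most 14 in all, crops included, and the job is handed in when it is done.

Besides the shell and the picture viewer there is one more tool, called after "Request:" by a JSON object that holds its "op" and its "data", one argument or row to a line. move_arm: Moves the arm, as the interface text tells. Its arguments: {"type":"object","properties":{"increments":{"type":"string"},"grip_force":{"type":"number"}},"required":["increments"]}

```bash
mkdir -p pics; ls; cat > h.py <<'E'
import numpy as np, cv2
from scipy.spatial.transform import Rotation as R
from bench import ctrl
def save(im,n): cv2.imwrite('pics/'+n, im['frame'][:,:,::-1])
def cloud(im):
    v,u=np.mgrid[:400,:640]; d=im['depth']
    P=np.stack([(u-im['cx'])/im['fx']*d,(v-im['cy'])/im['fy']*d,d],-1)
    return P@R.from_rotvec(im['orientation']).as_matrix().T+np.array(im['position']) if np.size(im['orientation'])==3 else P@np.array(im['orientation']).reshape(3,3).T+np.array(im['position'])
E
python3 - <<'E'
from h import *
t=ctrl.get_image('top'); save(t,'top0.png'); print(t['position'],t['orientation'],t['fx'],t['fy'])
P=cloud(t); np.save('P.npy',P)
for n in ['lid_oblong','lid_round','lid_square','lid_small','tin_oblong','tin_round','tin_square','tin_small','mat']:
    for r in ctrl.find_in(n,t)[:3]: print(n,np.round(r['centre'],3),round(r['score'],2))
s=ctrl.get_state(); print(s['time'],s['position'],s['tool_rot'])
E
```

```text
pics
[0.34788057 0.00606252 1.20090862] [-1.95466226  2.26387567 -0.24508266] 473.5128144879461 473.5128144879461
lid_oblong [ 0.604 -0.102  0.03 ] 0.86
lid_round [ 0.377 -0.014  0.021] 0.95
lid_round [ 0.766 -0.294  0.02 ] 0.6
lid_square [ 0.616 -0.094  0.077] 0.75
lid_small [ 0.629 -0.102  0.096] 0.46
tin_oblong [0.652 0.142 0.028] 0.59
tin_round [0.477 0.02  0.04 ] 0.67
tin_square [ 0.473 -0.246  0.031] 0.9
tin_small [0.471 0.225 0.045] 0.56
mat [ 0.625 -0.071  0.005] 0.87
0.5 [ 0.26904934 -0.59169021  0.22255343] [ 3.07030978e+00  6.65372325e-01 -7.39075671e-05]
```

View pics/top0.png

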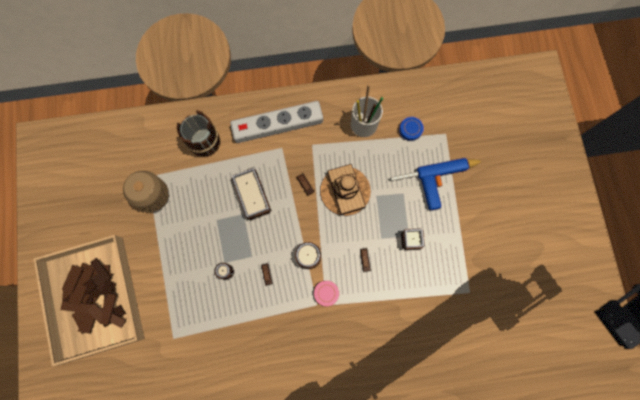

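```bash
python3 - <<'E'
from h import *
P=np.load('P.npy')
# rim/lid points by height bands around each
def rect(c,r,z0,z1,n):
    m=(np.hypot(P[...,0]-c[0],P[...,1]-c[1])<r)&(P[...,2]>z0)&(P[...,2]<z1)
    q=P[m]
    if len(q)<8: print(n,'few',len(q));return
    a=cv2.minAreaRect((q[:,:2]*1000).astype(np.float32)); cc,rr=cv2.minEnclosingCircle((q[:,:2]*1000).astype(np.float32))
    print(n,len(q),'rect',np.round(a[0],1),np.round(a[1],1),round(a[2],1),'circ',np.round(cc,1),round(rr,1),'z',np.percentile(q[:,2],[5,50,95]).round(4))
s=(.625,-.09)
rect(s,.08,.087,.12,'small');rect(s,.08,.066,.087,'sq');rect(s,.08,.043,.063,'round');rect(s,.08,.022,.04,'obl')
rect((.652,.142),.08,.042,.06,'tobl');rect((.477,.02),.05,.05,.07,'tround');rect((.473,-.246),.05,.046,.07,'tsq');rect((.471,.225),.04,.05,.07,'tsmall')
E
```

```text
small 174 rect [ 627.5 -103.5] [33.9 34.4] 35.5 circ [ 627.6 -103.4] 17.7 z [0.0921 0.0965 0.1009]
sq 182 rect [ 627.8 -101.9] [47.4 46.4] 10.5 circ [ 627.8 -101.7] 31.0 z [0.0693 0.0746 0.0808]
round 122 rect [ 629.1 -102.2] [58.  59.6] 81.8 circ [ 628.6 -101.9] 32.0 z [0.0477 0.0526 0.0592]
obl 705 rect [ 629.3 -102.3] [121.2  66.1] 8.7 circ [ 628.7 -102.5] 66.8 z [0.0266 0.0307 0.0347]
tobl 184 rect [651.  140.7] [113.5  61.9] 13.6 circ [650.4 139.7] 62.2 z [0.0425 0.0459 0.0493]
tround 94 rect [474.3  17.7] [53.9 54.6] 63.7 circ [472.5  16.3] 30.8 z [0.0505 0.054  0.0568]
tsq 99 rect [ 476.  -245.2] [47.8 42.3] 82.2 circ [ 476.8 -247.4] 29.6 z [0.0468 0.0496 0.0535]
tsmall 59 rect [465.4 226.7] [35.3 31.2] 1.7 circ [466.3 224. ] 18.6 z [0.0505 0.0533 0.0578]
```

```bash
python3 - <<'E'
from h import *
P=np.load('P.npy'); X,Y,Z=P[...,0],P[...,1],P[...,2]
for n,c in dict(stack=(.628,-.102),tobl=(.651,.141),tr=(.474,.017),tsq=(.476,-.246),ts=(.466,.225)).items():
    for r in (.07,.1,.13,.16): 
        m=(np.hypot(X-c[0],Y-c[1])<r); i=np.argmax(np.where(m,Z,-1)); print(n,r,P.reshape(-1,3)[i].round(3),end=' | ')
    m=(np.hypot(X-c[0],Y-c[1])<.13)&(np.hypot(X-c[0],Y-c[1])>.07)
    print('ring max',P[m][Z[m].argmax()].round(3))
m=(X>.3)&(X<.85)&(Y>-.7)&(Y<.4)&(Z>.06); 
for x in np.arange(.3,.85,.05): print(round(x,2),[int(1000*max(Z[(abs(X-x)<.025)&(abs(Y-y)<.05)].max(initial=0),0)) for y in np.arange(-.6,.41,.1)])
E
```

```text
stack 0.07 [ 0.628 -0.115  0.103] | stack 0.1 [ 0.628 -0.115  0.103] | stack 0.13 [ 0.628 -0.115  0.103] | stack 0.16 [ 0.628 -0.115  0.103] | ring max [ 0.638 -0.229  0.022]
tobl 0.07 [0.7   0.16  0.053] | tobl 0.1 [0.7   0.16  0.053] | tobl 0.13 [0.7   0.16  0.053] | tobl 0.16 [0.774 0.242 0.104] | ring max [0.674 0.013 0.011]
tr 0.07 [0.461 0.041 0.059] | tr 0.1 [0.461 0.041 0.059] | tr 0.13 [0.348 0.006 1.201] | tr 0.16 [0.348 0.006 1.201] | ring max [0.348 0.006 1.201]
tsq 0.07 [ 0.496 -0.246  0.055] | tsq 0.1 [ 0.496 -0.246  0.055] | tsq 0.13 [ 0.496 -0.246  0.055] | tsq 0.16 [ 0.496 -0.246  0.055] | ring max [ 0.579 -0.304  0.033]
ts 0.07 [0.459 0.239 0.06 ] | ts 0.1 [0.459 0.239 0.06 ] | ts 0.13 [0.459 0.239 0.06 ] | ts 0.16 [0.459 0.239 0.06 ] | ring max [0.451 0.129 0.017]
0.3 [344, 327, 9, 8, 8, 8, 7, 7, 8, 8, 7]
0.35 [8, 8, 7, 9, 7, 8, 1200, 8, 8, 9, 56]
0.4 [8, 7, 8, 8, 8, 11, 30, 13, 8, 10, 56]
0.45 [8, 8, 7, 54, 53, 17, 59, 17, 59, 10, 8]
0.5 [9, 8, 8, 53, 54, 8, 57, 9, 59, 7, 7]
0.55 [8, 7, 9, 31, 9, 36, 8, 8, 8, 7, 8]
0.6 [7, 7, 7, 32, 12, 101, 13, 50, 48, 9, 7]
0.65 [8, 19, 32, 32, 23, 102, 18, 49, 50, 80, 111]
0.7 [8, 8, 8, 7, 9, 35, 18, 51, 53, 92, 110]
0.75 [7, 9, 7, 30, 194, 7, 7, 8, 105, 98, 101]
0.8 [7, 8, 7, 30, 191, 167, 44, 46, 126, 116, 10]
```

Request:
{"op": "move_arm", "data": {
  "increments": "0 0 10 0 0 0 0;10 15 10 0 0 0 0;20 30 10 0 0 0 0;20 30 0 0 0 0 0;20 30 0 0 0 0 0;20 30 0 0 0 0 0;20 30 0 0 0 0 0;20 30 0 0 0 0 0"
}}

```text
time: 1.17
position: [0.3999, -0.3953, 0.2538]
tool_rot: [3.069, 0.665, 0.001]
ft_force: [1.0, -0.8, 0.5]
grip_width: 0.999
grip_force: 0.0
```

Request:
{"op": "move_arm", "data": {
  "increments": "25 32 0 0 0 -3 60;25 32 0 0 0 -3 60;25 32 0 0 0 -3 60;25 32 0 0 0 -3 60;25 32 0 0 0 -2 60;25 32 0 0 0 0 60;25 32 -10 0 0 0 60;25 32 -10 0 0 0 60"
}}

```text
time: 1.83
position: [0.6006, -0.1395, 0.2344]
tool_rot: [3.127, 0.285, 0.005]
ft_force: [1.2, -0.9, -0.1]
grip_width: 0.769
grip_force: 0.0
```

Request:
{"op": "move_arm", "data": {
  "increments": "20 28 0 0 0 0 60;8 9 0 0 0 0 60;0 0 0 0 0 0 60;0 0 0 0 0 0 60;0 0 0 0 0 0 60;0 0 0 0 0 0 60;0 0 0 0 0 0 60;0 0 0 0 0 0 60"
}}

```text
time: 2.5
position: [0.6264, -0.1055, 0.233]
tool_rot: [3.128, 0.283, 0.0]
ft_force: [0.2, -1.5, -0.7]
grip_width: 0.761
grip_force: 0.0
```

```bash
python3 - <<'E'
from h import *
w=ctrl.get_image('wrist'); save(w,'w0.png'); print(w['position'],R.from_rotvec(w['orientation']).as_matrix().round(3),w['fx'],w['cx'],w['cy'],w['depth'].min(),w['depth'].max())
s=ctrl.get_state(); print(s['position'],s['grip_width'],R.from_rotvec(s['tool_rot']).as_matrix().round(3))
E
```

```text
[ 0.7054397  -0.09144053  0.39507608] [[ 0.179 -0.94  -0.289]
 [-0.984 -0.17  -0.055]
 [ 0.003  0.294 -0.956]] 309.70691628693146 323.6618369339 205.09295577853493 0.0 1.7561663
[ 0.6265213  -0.10514095  0.23296528] 0.7639202202442393 [[ 0.984  0.18   0.   ]
 [ 0.18  -0.984 -0.001]
 [ 0.     0.001 -1.   ]]
```

View pics/w0.png

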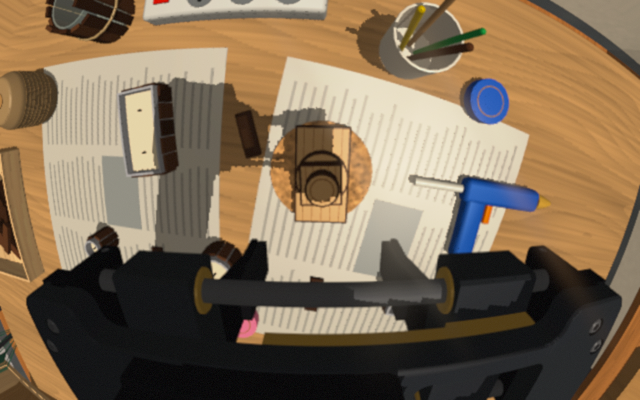

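```bash
cat >> h.py <<'E'
def wcloud(im):
    v,u=np.mgrid[:400,:640]; a=(u-im['cx']); b=(v-im['cy']); r=np.hypot(a,b)+1e-9; th=r/im['fx']; d=im['depth']
    t=np.tan(np.minimum(th,1.5))*d/r
    P=np.stack([a*t,b*t,d],-1)
    P=P@R.from_rotvec(im['orientation']).as_matrix().T+np.array(im['position']); P[(d<=0)|(th>1.3)]=np.nan
    return P
def band(P,c,r,z0,z1,n):
    q=P[(np.hypot(P[...,0]-c[0],P[...,1]-c[1])<r)&(P[...,2]>z0)&(P[...,2]<z1)]
    if len(q)<8: print(n,'few',len(q));return
    f=(q[:,:2]*1000).astype(np.float32); a=cv2.minAreaRect(f); cc,rr=cv2.minEnclosingCircle(f)
    print(n,len(q),'rect',np.round(a[0],1),np.round(a[1],1),round(a[2],1),'circ',np.round(cc,1),round(rr,1),'z',np.percentile(q[:,2]*1000,[5,50,95]).round(1))
def stack(P,s=(.628,-.102)):
    band(P,s,.03,.091,.12,'small');band(P,s,.04,.069,.08,'sq');band(P,s,.05,.047,.058,'round');band(P,s,.08,.025,.036,'obl')
def tins(P):
    band(P,(.652,.142),.08,.041,.06,'tobl');band(P,(.474,.017),.05,.05,.07,'tround');band(P,(.476,-.246),.05,.046,.07,'tsq');band(P,(.466,.225),.04,.05,.07,'tsmall')
E
python3 - <<'E'
from h import *
P=wcloud(ctrl.get_image('wrist')); stack(P); tins(P)
E
```

```text
small 978 rect [ 630.1 -104.1] [35.6 35.4] 38.3 circ [ 630.3 -104. ] 18.4 z [94.6 96.3 97.7]
sq 781 rect [ 629.9 -102.1] [45.9 46.7] 11.3 circ [ 630.2 -102.5] 32.0 z [72.6 74.1 75.6]
round 540 rect [ 638.3 -102.3] [48.4 60.9] 6.7 circ [ 631.7 -102.8] 31.5 z [50.4 52.  53.7]
obl 2824 rect [ 631.1 -103.5] [120.5  66.4] 8.8 circ [ 631.4 -103.4] 67.5 z [28.9 30.2 31.5]
tobl 804 rect [653.7 138.9] [113.9  60. ] 13.1 circ [653.4 138.4] 62.6 z [41.5 45.  46.6]
tround 65 rect [500.    7.9] [25.1  7. ] 75.2 circ [498.9   8.2] 12.6 z [50.6 52.7 54.1]
tsq 48 rect [ 463.7 -227.8] [20.  10.3] 33.6 circ [ 465.8 -231. ] 10.0 z [46.6 49.6 50.5]
tsmall 69 rect [472.9 229.1] [18.6 32.6] 36.8 circ [468.8 225.8] 16.6 z [50.3 52.6 54.1]
```

Request:
{"op": "move_arm", "data": {
  "increments": "1 0 -30 0 0 0 60;1 0 -30 0 0 0 60;1 1 -30 0 0 0 60;0 0 -30 0 0 0 60;0 0 -20 0 0 0 60;0 0 -10 0 0 0 60;0 0 -5 0 0 0 60;0 0 0 0 0 0 60",
  "grip_force": 12
}}

```text
time: 3.27
position: [0.6296, -0.103, 0.0772]
tool_rot: [-3.128, -0.286, 0.001]
ft_force: [-1.5, -0.4, 0.0]
grip_width: 0.763
grip_force: 0.0
```

Request:
{"op": "move_arm", "data": {
  "increments": "0 0 0 0 0 0 60;0 0 0 0 0 0 200;0 0 0 0 0 0 200;0 0 0 0 0 0 200;0 0 0 0 0 0 200;0 0 0 0 0 0 200;0 0 0 0 0 0 200;0 0 0 0 0 0 200"
}}

```text
time: 3.93
position: [0.63, -0.103, 0.0779]
tool_rot: [3.128, 0.286, 0.0]
ft_force: [0.2, -0.5, 1.8]
grip_width: 0.409
grip_force: 12.0
```

Request:
{"op": "move_arm", "data": {
  "increments": "0 0 15 0 0 0 200;0 0 30 0 0 0 200;0 0 37 0 0 0 200;-12 24 30 0 0 0 200;-16 33 0 0 0 0 200;-16 33 0 0 0 0 200;-16 33 0 0 0 0 200;-16 33 0 0 0 0 200"
}}

```text
time: 4.6
position: [0.553, 0.0544, 0.1899]
tool_rot: [3.128, 0.286, 0.001]
ft_force: [0.8, 0.4, -0.1]
grip_width: 0.41
grip_force: 12.0
```

Request:
{"op": "move_arm", "data": {
  "increments": "-16 33 0 0 0 0 200;-16 33 0 0 0 0 200;-16 33 0 0 0 0 200;-16 33 0 0 0 0 200;-14 25 0 0 0 0 200;-8 15 0 0 0 0 200;0 0 0 0 0 0 200;0 0 0 0 0 0 200"
}}

```text
time: 5.27
position: [0.4675, 0.2257, 0.1898]
tool_rot: [3.128, 0.29, 0.001]
ft_force: [0.2, -1.4, 0.0]
grip_width: 0.407
grip_force: 12.0
```

```bash
python3 - <<'E'
from h import *
w=ctrl.get_image('wrist');save(w,'w1.png');P=wcloud(w); tins(P); band(P,(.468,.225),.03,.16,.24,'lid'); s=ctrl.get_state(); print(s['position'],s['grip_width'])
E
```

```text
tobl 920 rect [647.3 137.7] [101.4  59.6] 12.9 circ [647.4 137.9] 58.0 z [41.8 45.7 47.2]
tround 435 rect [476.   17.9] [55.  56.2] 7.4 circ [475.4  17.8] 28.7 z [50.5 53.6 55.1]
tsq 195 rect [ 478.2 -245.5] [48.1 42.3] 84.1 circ [ 479.1 -245.2] 28.9 z [46.4 49.7 51.6]
tsmall 285 rect [467.8 226.4] [31.4 31.4] 42.0 circ [466.8 226.2] 17.3 z [50.8 53.6 55. ]
lid 5454 rect [471.1 225.6] [29.5 56.8] 10.5 circ [474.  226.2] 28.6 z [192.2 208.5 238.4]
[0.46829755 0.22423537 0.18966959] 0.405754819746813
```

View pics/w1.png

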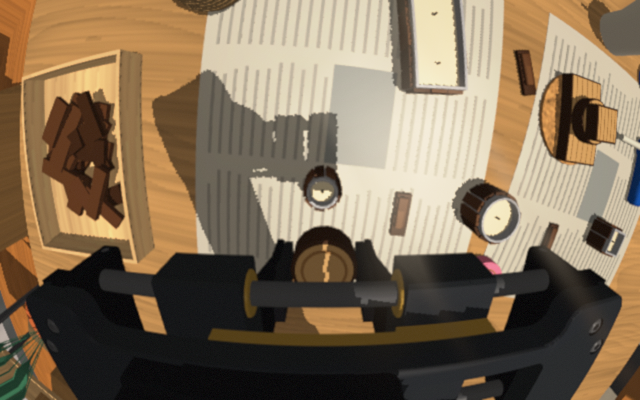

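Request:
{"op": "move_arm", "data": {
  "increments": "0 2 -30 0 0 0 200;0 0 -35 0 0 0 200;0 0 -30 0 0 0 200;0 0 -20 0 0 0 200;0 0 -10 0 0 0 200;0 0 -5 0 0 0 200;0 0 -1 0 0 0 200;0 0 0 0 0 0 200"
}}

```text
time: 5.98
position: [0.469, 0.2269, 0.0596]
tool_rot: [-3.128, -0.284, -0.002]
ft_force: [-0.1, 0.0, 0.1]
grip_width: 0.41
grip_force: 12.0
```

Request:
{"op": "move_arm", "data": {
  "increments": "0 0 -1 0 0 0 200;0 0 0 0 0 0 200;0 0 0 0 0 0 130;0 0 0 0 0 0 110;0 0 0 0 0 0 90;0 0 0 0 0 0 60;0 0 0 0 0 0 60;0 0 0 0 0 0 60"
}}

```text
time: 6.65
position: [0.4679, 0.2271, 0.0577]
tool_rot: [3.128, 0.286, -0.0]
ft_force: [0.0, 0.0, -0.8]
grip_width: 0.735
grip_force: 0.0
```

Request:
{"op": "move_arm", "data": {
  "increments": "0 0 10 0 0 0 60;0 0 30 0 0 0 60;0 0 35 0 0 0 60;0 0 35 0 0 0 60;16 -33 40 0 0 0 60;16 -33 0 0 0 0 60;16 -33 0 0 0 0 60;16 -33 0 0 0 0 60"
}}

```text
time: 7.32
position: [0.5291, 0.1016, 0.2004]
tool_rot: [3.128, 0.288, 0.005]
ft_force: [0.4, 0.9, -0.2]
grip_width: 0.771
grip_force: 0.0
```

```bash
python3 - <<'E'
from h import *
w=ctrl.get_image('wrist');P=wcloud(w); tins(P); stack(P)
band(P,(.468,.226),.03,.073,.09,'lidsmall on tin'); s=ctrl.get_state(); print(s['position'],s['grip_width'])
E
```

```text
tobl 1044 rect [654.1 139.1] [115.1  58.9] 12.9 circ [653.7 138.2] 62.3 z [42.5 45.8 47.2]
tround 344 rect [479.2  20. ] [47.7 55.3] 34.4 circ [476.2  17.3] 28.2 z [50.6 53.5 54.8]
tsq 12 rect [ 497.3 -262.4] [14.8  2.2] 83.4 circ [ 497.3 -262.4] 7.4 z [47.3 49.9 51. ]
tsmall 213 rect [476.9 221.1] [36.2 16.7] 57.2 circ [470.  225.5] 18.1 z [54.6 62.  69.1]
small few 0
sq 1416 rect [ 629.6 -101.8] [46.1 47.6] 11.5 circ [ 629.9 -101.8] 32.5 z [72.4 74.6 75.8]
round 524 rect [631.8 -94.5] [48.3 61.8] 88.0 circ [ 631.6 -100.5] 32.4 z [48.3 52.5 56.4]
obl 2593 rect [ 631.1 -102.6] [120.3  68.1] 8.5 circ [ 631.1 -102.8] 67.9 z [28.3 30.6 32.1]
lidsmall on tin 750 rect [468.9 226.2] [34.9 34.7] 32.6 circ [469.3 225.9] 18.3 z [74.7 76.1 77.4]
[0.53243247 0.09169059 0.19939228] 0.7647338285239595
```

Request:
{"op": "move_arm", "data": {
  "increments": "16 -33 0 0 0 1 60;16 -33 0 0 0 0 60;16 -33 0 0 0 0 60;16 -33 0 0 0 0 60;16 -33 -15 0 0 0 60;12 -20 -20 0 0 0 60;6 -11 -25 0 0 0 60;0 0 -20 0 0 0 60"
}}

```text
time: 8.03
position: [0.6268, -0.098, 0.1171]
tool_rot: [3.125, 0.304, -0.0]
ft_force: [-0.0, -0.1, -1.2]
grip_width: 0.763
grip_force: 0.0
```

Request:
{"op": "move_arm", "data": {
  "increments": "0 0 -10 0 0 0 60;0 0 0 0 0 0 60;0 0 0 0 0 0 60;0 0 0 0 0 0 60;0 0 0 0 0 0 60;0 0 0 0 0 0 60;0 0 0 0 0 0 60;0 0 0 0 0 0 60"
}}

```text
time: 8.7
position: [0.6264, -0.0932, 0.1091]
tool_rot: [3.125, 0.314, 0.001]
ft_force: [-0.3, -0.2, -0.5]
grip_width: 0.767
grip_force: 0.0
```

```bash
python3 - <<'E'
from h import *
for i in range(3):
    s=ctrl.get_state(); print(s['position'],R.from_rotvec(s['tool_rot']).as_matrix().round(3)[:,1])
    ctrl.get_image('side')
E
```

```text
[ 0.62642759 -0.09321654  0.10907385] [ 0.199 -0.98   0.001]
[ 0.62630649 -0.09326557  0.10883725] [ 0.199 -0.98   0.   ]
[ 0.6262507  -0.09329471  0.10867364] [ 0.199 -0.98   0.   ]
```

Request:
{"op": "move_arm", "data": {
  "increments": "3 -8 0 0 0 0 60;0 0 0 0 0 0 60;0 0 -15 0 0 0 60;0 0 -20 0 0 0 60;0 0 -10 0 0 0 60;0 0 -5 0 0 0 60;0 0 -2 0 0 0 60;0 0 0 0 0 0 60"
}}

```text
time: 9.52
position: [0.6291, -0.1014, 0.0562]
tool_rot: [-3.126, -0.313, 0.001]
ft_force: [-0.2, 1.0, 0.2]
grip_width: 0.765
grip_force: 0.0
```

Request:
{"op": "move_arm", "data": {
  "increments": "0 0 0 0 0 0 60;0 0 0 0 0 0 200;0 0 0 0 0 0 200;0 0 0 0 0 0 200;0 0 0 0 0 0 200;0 0 0 0 0 0 200;0 0 0 0 0 0 200;0 0 0 0 0 0 200"
}}

```text
time: 10.18
position: [0.6293, -0.1013, 0.0568]
tool_rot: [3.126, 0.314, 0.001]
ft_force: [-0.8, -0.1, 2.1]
grip_width: 0.528
grip_force: 12.0
```

Request:
{"op": "move_arm", "data": {
  "increments": "0 0 10 0 0 0 200;0 0 25 0 0 0 200;0 0 35 0 0 0 200;-10 -10 30 0 0 -2 200;-25 -24 20 0 0 -3 200;-25 -24 10 0 0 -3 200;-25 -24 0 0 0 -3 200;-25 -24 0 0 0 -3 200"
}}

```text
time: 10.85
position: [0.5186, -0.2082, 0.1882]
tool_rot: [3.14, -0.073, 0.004]
ft_force: [-0.6, -0.2, 0.2]
grip_width: 0.528
grip_force: 12.0
```

Request:
{"op": "move_arm", "data": {
  "increments": "-20 -20 0 0 0 -3 200;-15 -12 0 0 0 -1 200;-6 -6 0 0 0 0 200;0 0 0 0 0 0 200;0 0 0 0 0 0 200;0 0 0 0 0 0 200;0 0 0 0 0 0 200;0 0 0 0 0 0 200"
}}

```text
time: 11.52
position: [0.4792, -0.2438, 0.1862]
tool_rot: [-3.136, 0.175, 0.0]
ft_force: [0.8, -0.2, -0.2]
grip_width: 0.527
grip_force: 12.0
```

```bash
python3 - <<'E'
from h import *
w=ctrl.get_image('wrist');save(w,'w2.png');P=wcloud(w); stack(P); band(P,(.477,-.246),.032,.0475,.053,'tsq rim'); s=ctrl.get_state(); print(s['position'],R.from_rotvec(s['tool_rot']).as_matrix().round(3)[:,1])
cv2.imwrite('pics/w2c.png',cv2.resize(w['frame'][120:300,220:420,::-1],None,fx=4,fy=3.3))
E
```

```text
small few 0
sq few 0
round 2374 rect [ 631.7 -103.4] [61.2 61. ] 88.3 circ [ 631.4 -103. ] 31.6 z [50.5 52.2 53.6]
obl 3237 rect [ 630.9 -103.5] [120.7  67.1] 8.4 circ [ 630.1 -103. ] 68.0 z [28.4 30.  31.6]
tsq rim 463 rect [ 478.5 -246.8] [43.  41.9] 84.7 circ [ 478.5 -247.4] 28.8 z [48.4 49.7 50.9]
[ 0.4790001  -0.2441326   0.18617626] [-0.112 -0.994 -0.   ]
```

View pics/w2c.png

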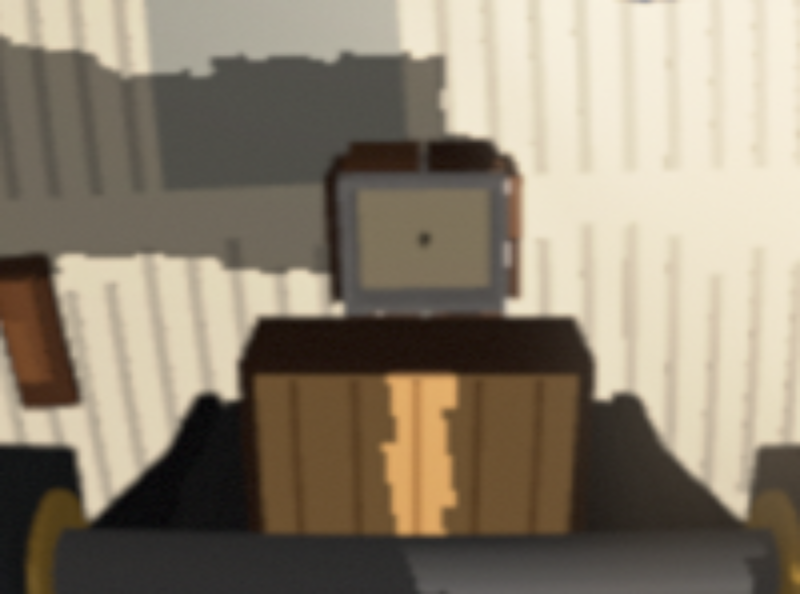

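Request:
{"op": "move_arm", "data": {
  "increments": "-1 -2 -30 0 0 1 200;0 0 -35 0 0 0 200;0 0 -30 0 0 0 200;0 0 -20 0 0 0 200;0 0 -10 0 0 0 200;0 0 -4 0 0 0 200;0 0 -1 0 0 0 200;0 0 0 0 0 0 200"
}}

```text
time: 12.23
position: [0.4782, -0.2475, 0.0574]
tool_rot: [3.137, -0.151, 0.003]
ft_force: [-0.5, 0.0, -0.1]
grip_width: 0.528
grip_force: 12.0
```

Request:
{"op": "move_arm", "data": {
  "increments": "0 0 -1 0 0 0 200;0 0 -1 0 0 0 200;0 0 0 0 0 0 105;0 0 0 0 0 0 90;0 0 0 0 0 0 75;0 0 0 0 0 0 60;0 0 0 0 0 0 40;0 0 0 0 0 0 40"
}}

```text
time: 12.9
position: [0.4772, -0.2474, 0.0544]
tool_rot: [3.138, -0.152, -0.0]
ft_force: [-0.2, 0.3, -0.3]
grip_width: 0.808
grip_force: 0.0
```

Request:
{"op": "move_arm", "data": {
  "increments": "0 0 10 0 0 0 40;0 0 30 0 0 0 40;0 0 35 0 0 0 40;0 0 35 0 0 0 40;25 25 30 0 0 3 40;25 25 0 0 0 3 40;25 25 0 0 0 3 40;15 15 0 0 0 3 40"
}}

```text
time: 13.57
position: [0.5673, -0.1561, 0.1932]
tool_rot: [-3.135, -0.187, -0.006]
ft_force: [0.7, 0.2, -1.1]
grip_width: 0.841
grip_force: 0.0
```

```bash
python3 - <<'E'
from h import *
w=ctrl.get_image('wrist');P=wcloud(w); stack(P)
band(P,(.478,-.246),.04,.0705,.075,'lidsq on tin'); s=ctrl.get_state(); print(s['position'],s['grip_width'])
E
```

```text
small few 0
sq few 0
round 3001 rect [ 632.  -102.9] [61.6 61.2] 51.5 circ [ 631.6 -102.6] 31.5 z [51.  52.3 53.6]
obl 3895 rect [ 631.  -102.9] [120.9  66.4] 8.6 circ [ 631.  -102.4] 67.8 z [28.8 30.2 31.4]
lidsq on tin 67 rect [ 494.1 -229.8] [17.9  8.9] 5.9 circ [ 493.6 -230. ] 9.5 z [70.9 72.1 73. ]
[ 0.56904559 -0.15246072  0.19229662] 0.8440612300359429
```

Request:
{"op": "move_arm", "data": {
  "increments": "20 16 0 0 0 0 10;20 16 0 0 0 0 10;15 12 0 0 0 0 10;7 6 -10 0 0 0 10;0 0 -25 0 0 0 10;0 0 -30 0 0 0 10;0 0 -20 0 0 0 10;0 0 0 0 0 0 10"
}}

```text
time: 14.28
position: [0.6217, -0.1107, 0.1001]
tool_rot: [-3.135, -0.176, 0.017]
ft_force: [-0.6, -0.8, 0.0]
grip_width: 0.961
grip_force: 0.0
```

Request:
{"op": "move_arm", "data": {
  "increments": "0 0 -10 0 0 0 10;0 0 0 0 0 0 10;0 0 0 0 0 0 10;0 0 0 0 0 0 10;0 0 0 0 0 0 10;0 0 0 0 0 0 10;0 0 0 0 0 0 10;0 0 0 0 0 0 10"
}}

```text
time: 14.95
position: [0.6268, -0.1099, 0.0968]
tool_rot: [3.136, 0.177, 0.001]
ft_force: [0.3, 0.3, 1.0]
grip_width: 0.961
grip_force: 0.0
```

Request:
{"op": "move_arm", "data": {
  "increments": "4 7 0 0 0 0 10;0 0 0 0 0 0 10;0 0 -15 0 0 0 10;0 0 -20 0 0 0 10;0 0 -15 0 0 0 10;0 0 -8 0 0 0 10;0 0 -4 0 0 0 10;0 0 0 0 0 0 10"
}}

```text
time: 15.62
position: [0.6302, -0.1024, 0.0335]
tool_rot: [-3.136, -0.177, 0.002]
ft_force: [-0.8, 0.3, -0.6]
grip_width: 0.957
grip_force: 0.0
```

Request:
{"op": "move_arm", "data": {
  "increments": "0 0 0 0 0 0 10;0 0 0 0 0 0 180;0 0 0 0 0 0 180;0 0 0 0 0 0 180;0 0 0 0 0 0 180;0 0 0 0 0 0 180;0 0 0 0 0 0 180;0 0 0 0 0 0 180",
  "grip_force": 15
}}

```text
time: 16.28
position: [0.6309, -0.1029, 0.0348]
tool_rot: [3.136, 0.177, 0.001]
ft_force: [-0.0, -0.8, 2.8]
grip_width: 0.705
grip_force: 15.0
```

Request:
{"op": "move_arm", "data": {
  "increments": "0 0 10 0 0 0 180;0 0 30 0 0 0 180;0 0 38 0 0 0 180;0 0 38 0 0 0 180;-20 15 25 0 0 0 180;-26 20 10 0 0 0 180;-26 20 0 0 0 0 180;-26 20 0 0 0 0 180"
}}

```text
time: 16.95
position: [0.5321, -0.0269, 0.1869]
tool_rot: [3.136, 0.177, 0.004]
ft_force: [-0.7, -0.7, -0.1]
grip_width: 0.708
grip_force: 15.0
```

Request:
{"op": "move_arm", "data": {
  "increments": "-26 20 0 0 0 0 180;-20 16 0 0 0 0 180;-11 10 0 0 0 0 180;0 0 0 0 0 0 180;0 0 0 0 0 0 180;0 0 0 0 0 0 180;0 0 0 0 0 0 180;0 0 0 0 0 0 180"
}}

```text
time: 17.62
position: [0.4762, 0.0174, 0.1852]
tool_rot: [-3.136, -0.175, 0.0]
ft_force: [0.1, -1.0, -1.2]
grip_width: 0.706
grip_force: 15.0
```

```bash
python3 - <<'E'
from h import *
w=ctrl.get_image('wrist');save(w,'w3.png');P=wcloud(w); stack(P); band(P,(.475,.018),.04,.0515,.06,'tround'); band(P,(.478,-.246),.04,.0695,.08,'lidsq');band(P,(.652,.142),.08,.044,.06,'tobl'); s=ctrl.get_state(); print(s['position'],s['grip_width'])
E
```

```text
small few 0
sq few 0
round few 0
obl 5978 rect [ 630.7 -103.2] [120.6  68.1] 8.2 circ [ 630.5 -101.9] 67.6 z [29.  30.5 31.8]
tround 315 rect [483.9  18.4] [38.8 53.7] 7.9 circ [476.4  17.3] 27.8 z [52.3 53.6 54.9]
lidsq 1022 rect [ 478.1 -248.7] [48.8 46. ] 84.9 circ [ 478.2 -248.9] 32.1 z [70.9 72.6 73.8]
tobl 564 rect [636.5 134.8] [79.2 59.4] 12.7 circ [637.  135.6] 48.6 z [44.4 45.7 47. ]
[0.47608437 0.01757172 0.18513395] 0.7054538705816312
```

View pics/w3.png

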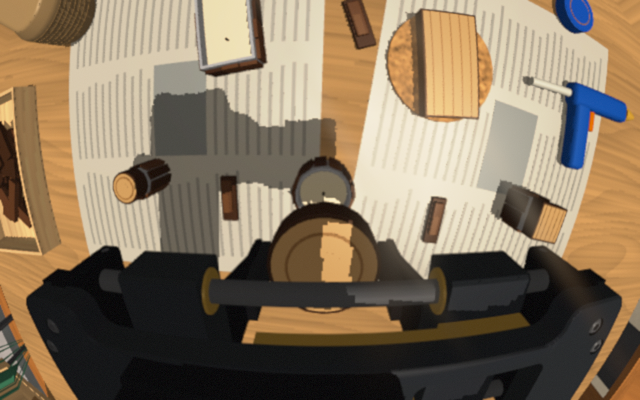

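Request:
{"op": "move_arm", "data": {
  "increments": "-1 1 -30 0 0 0 180;0 0 -35 0 0 0 180;0 0 -30 0 0 0 180;0 0 -18 0 0 0 180;0 0 -8 0 0 0 180;0 0 -3 0 0 0 180;0 0 -1 0 0 0 180;0 0 0 0 0 0 180"
}}

```text
time: 18.33
position: [0.4758, 0.0192, 0.0613]
tool_rot: [3.137, 0.176, 0.003]
ft_force: [0.1, -0.5, -0.6]
grip_width: 0.709
grip_force: 15.0
```

Request:
{"op": "move_arm", "data": {
  "increments": "0 0 -1 0 0 0 180;0 0 -1 0 0 0 180;0 0 0 0 0 0 65;0 0 0 0 0 0 50;0 0 0 0 0 0 35;0 0 0 0 0 0 20;0 0 0 0 0 0 5;0 0 0 0 0 0 5"
}}

```text
time: 19.0
position: [0.4746, 0.0192, 0.0584]
tool_rot: [3.136, 0.177, 0.0]
ft_force: [-0.9, -0.1, -0.3]
grip_width: 0.954
grip_force: 0.0
```

Request:
{"op": "move_arm", "data": {
  "increments": "0 0 10 0 0 0 5;0 0 30 0 0 0 5;0 0 35 0 0 0 5;0 0 35 0 0 0 5;25 -20 30 0 0 0 5;25 -20 0 0 0 0 5;25 -20 0 0 0 0 5;15 -12 0 0 0 0 5"
}}

```text
time: 19.67
position: [0.5658, -0.0548, 0.1984]
tool_rot: [3.135, 0.173, 0.005]
ft_force: [-0.3, 0.6, -1.4]
grip_width: 0.982
grip_force: 0.0
```

```bash
python3 - <<'E'
from h import *
w=ctrl.get_image('wrist');P=wcloud(w); stack(P)
band(P,(.476,.018),.04,.073,.08,'lidround');band(P,(.478,-.246),.04,.0695,.08,'lidsq'); s=ctrl.get_state(); print(s['position'],s['grip_width'],s['time'])
E
```

```text
small few 0
sq few 0
round few 0
obl 6542 rect [ 631.1 -103.1] [119.9  66.5] 8.8 circ [ 631.4 -103.2] 67.5 z [29.  30.3 31.6]
lidround 616 rect [488.2  11.2] [59.5 36. ] 56.5 circ [479.4  16.7] 30.5 z [74.5 76.1 77.4]
lidsq few 0
[ 0.5671577  -0.05725975  0.19753847] 0.9799237744663127 19.7167
```

Request:
{"op": "move_arm", "data": {
  "increments": "20 -14 0 0 0 1 0;20 -14 0 0 0 1 0;15 -11 0 0 0 0 0;8 -6 -10 0 0 0 0;0 0 -25 0 0 0 0;0 0 -30 0 0 0 0;0 0 -30 0 0 0 0;0 0 -20 0 0 0 0"
}}

```text
time: 20.38
position: [0.6241, -0.0961, 0.0785]
tool_rot: [-3.132, -0.232, 0.007]
ft_force: [-1.0, 0.3, 0.0]
grip_width: 1.0
grip_force: 0.0
```

Request:
{"op": "move_arm", "data": {
  "increments": "0 0 0 0 0 0 0;0 0 0 0 0 0 0;0 0 0 0 0 0 0;0 0 0 0 0 0 0;0 0 0 0 0 0 0;0 0 0 0 0 0 0;0 0 0 0 0 0 0;0 0 0 0 0 0 0"
}}

```text
time: 21.05
position: [0.6266, -0.0969, 0.0824]
tool_rot: [3.133, 0.232, 0.001]
ft_force: [0.1, 0.2, -0.1]
grip_width: 0.994
grip_force: 0.0
```

Request:
{"op": "move_arm", "data": {
  "increments": "4 -6 0 0 0 0 0;0 0 0 0 0 0 0;0 0 -20 0 0 0 0;0 0 -20 0 0 0 0;0 0 -15 0 0 0 0;0 0 -9 0 0 0 0;0 0 -5 0 0 0 0;0 0 0 0 0 0 0"
}}

```text
time: 21.72
position: [0.6297, -0.1029, 0.0117]
tool_rot: [-3.133, -0.231, 0.003]
ft_force: [-0.7, -0.2, 0.4]
grip_width: 1.003
grip_force: 0.0
```

Request:
{"op": "move_arm", "data": {
  "increments": "0 0 0 0 0 0 0;0 0 0 0 0 0 180;0 0 0 0 0 0 180;0 0 0 0 0 0 180;0 0 0 0 0 0 180;0 0 0 0 0 0 180;0 0 0 0 0 0 180;0 0 0 0 0 0 180",
  "grip_force": 20
}}

```text
time: 22.38
position: [0.6307, -0.1028, 0.0134]
tool_rot: [3.133, 0.232, 0.001]
ft_force: [-1.2, 0.0, 3.6]
grip_width: 0.756
grip_force: 20.0
```

Request:
{"op": "move_arm", "data": {
  "increments": "0 0 10 0 0 0 180;0 0 30 0 0 0 180;0 0 38 0 0 0 180;0 0 38 0 0 0 180;0 10 35 0 0 0 180;2 30 20 0 0 1 180;3 35 5 0 0 1 180;3 35 0 0 0 1 180"
}}

```text
time: 23.05
position: [0.6398, 0.0075, 0.1925]
tool_rot: [3.125, 0.311, 0.008]
ft_force: [0.6, 0.3, -0.9]
grip_width: 0.76
grip_force: 20.0
```

Request:
{"op": "move_arm", "data": {
  "increments": "3 35 0 0 0 1 180;3 35 0 0 0 0 180;3 30 0 0 0 0 180;3 20 0 0 0 0 180;2 12 0 0 0 0 180;0 0 0 0 0 0 180;0 0 0 0 0 0 180;0 0 0 0 0 0 180"
}}

```text
time: 23.72
position: [0.6527, 0.1363, 0.1886]
tool_rot: [3.122, 0.336, -0.001]
ft_force: [-0.9, -0.1, -1.3]
grip_width: 0.756
grip_force: 20.0
```

```bash
python3 - <<'E'
from h import *
w=ctrl.get_image('wrist');save(w,'w4.png');P=wcloud(w); band(P,(.653,.139),.08,.044,.06,'tobl'); band(P,(.653,.139),.08,.16,.25,'lid');s=ctrl.get_state(); print(s['position'],s['grip_width'],R.from_rotvec(s['tool_rot']).as_matrix().round(3)[:,1])
E
```

```text
tobl 251 rect [700.7 149.7] [13.2 58.5] 12.1 circ [700.3 149.7] 29.8 z [44.6 45.9 47.3]
lid 22408 rect [660.2 137.2] [106.2  93.5] 11.9 circ [660.2 137.1] 61.7 z [203.9 205.5 229.7]
[0.65274454 0.13604407 0.18865641] 0.7563254117585484 [ 0.212 -0.977  0.002]
```

View pics/w4.png

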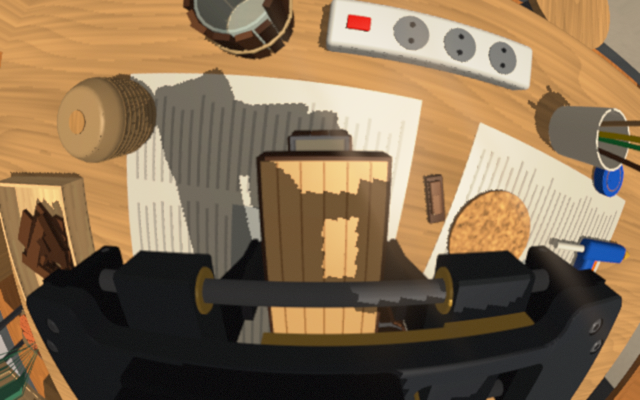

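Request:
{"op": "move_arm", "data": {
  "increments": "0 3 -30 0 0 1 180;0 0 -35 0 0 0 180;0 0 -35 0 0 0 180;0 0 -20 0 0 0 180;0 0 -10 0 0 0 180;0 0 -4 0 0 0 180;0 0 -1 0 0 0 180;0 0 0 0 0 0 180"
}}

```text
time: 24.43
position: [0.6536, 0.1419, 0.0554]
tool_rot: [-3.12, -0.367, -0.004]
ft_force: [-0.4, 0.6, -0.3]
grip_width: 0.756
grip_force: 20.0
```

Request:
{"op": "move_arm", "data": {
  "increments": "0 0 0 0 0 0 180;0 0 0 0 0 0 180;0 0 0 0 0 0 180;0 0 0 0 0 0 180;0 0 0 0 0 0 180;0 0 0 0 0 0 180;0 0 0 0 0 0 180;0 0 0 0 0 0 180"
}}

```text
time: 25.1
position: [0.6523, 0.1422, 0.0538]
tool_rot: [3.12, 0.368, -0.0]
ft_force: [0.4, 0.7, -0.9]
grip_width: 0.759
grip_force: 20.0
```

Request:
{"op": "move_arm", "data": {
  "increments": "1 -3 1 0 0 0 180;0 0 0 0 0 0 180;0 0 0 0 0 0 180;0 0 -1 0 0 0 180;0 0 -1 0 0 0 180;0 0 -1 0 0 0 180;0 0 0 0 0 0 180;0 0 0 0 0 0 180"
}}

```text
time: 25.77
position: [0.6533, 0.1392, 0.0517]
tool_rot: [3.12, 0.368, -0.0]
ft_force: [-0.1, 0.2, -1.1]
grip_width: 0.759
grip_force: 20.0
```

Request:
{"op": "move_arm", "data": {
  "increments": "0 0 -1 0 0 0 180;0 0 0 0 0 0 180;0 0 0 0 0 0 180;0 0 0 0 0 0 180;0 0 0 0 0 0 180;0 0 0 0 0 0 180;0 0 0 0 0 0 180;0 0 0 0 0 0 180"
}}

```text
time: 26.43
position: [0.6535, 0.1393, 0.0514]
tool_rot: [3.12, 0.368, 0.0]
ft_force: [-3.0, -0.8, 5.2]
grip_width: 0.753
grip_force: 20.0
```

Contact. Release, retreat clear and check from above.

Request:
{"op": "move_arm", "data": {
  "increments": "0 0 0 0 0 0 50;0 0 0 0 0 0 35;0 0 0 0 0 0 20;0 0 0 0 0 0 0;0 0 0 0 0 0 0;0 0 0 0 0 0 0;0 0 10 0 0 0 0;0 0 25 0 0 0 0"
}}

```text
time: 27.1
position: [0.6507, 0.1383, 0.0828]
tool_rot: [3.119, 0.368, -0.011]
ft_force: [0.1, 0.0, -0.5]
grip_width: 0.996
grip_force: 0.0
```

Request:
{"op": "move_arm", "data": {
  "increments": "0 0 35 0 0 0 0;0 0 35 0 0 0 0;0 0 35 0 0 0 0;-5 -30 20 0 0 0 0;-5 -35 0 0 0 0 0;-5 -35 0 0 0 0 0;-5 -35 0 0 0 0 0;-5 -35 0 0 0 0 0"
}}

```text
time: 27.77
position: [0.6281, -0.0322, 0.2121]
tool_rot: [3.119, 0.369, 0.002]
ft_force: [0.4, -0.4, 0.3]
grip_width: 1.0
grip_force: 0.0
```

Request:
{"op": "move_arm", "data": {
  "increments": "0 -30 0 0 0 0 0;0 -30 0 0 0 0 0;0 -30 0 0 0 0 0;0 -30 0 0 0 0 0;0 -30 0 0 0 0 0;0 0 0 0 0 0 0;0 0 0 0 0 0 0;0 0 0 0 0 0 0"
}}

```text
time: 28.43
position: [0.6285, -0.1801, 0.2114]
tool_rot: [-3.119, -0.368, -0.001]
ft_force: [0.4, 0.5, -0.3]
grip_width: 1.004
grip_force: 0.0
```

```bash
cat >> h.py <<'E'
def lids(P):
    band(P,(.652,.14),.08,.061,.08,'lobl');band(P,(.475,.017),.05,.07,.09,'lround');band(P,(.477,-.246),.05,.066,.09,'lsq');band(P,(.467,.226),.04,.07,.09,'lsmall')
E
python3 - <<'E'
from h import *
w=ctrl.get_image('wrist');P=wcloud(w);lids(P)
print('top');t=ctrl.get_image('top');save(t,'top1.png');P=cloud(t);lids(P)
for r in ('side',):
    s=ctrl.get_image(r);save(s,'side1.png')
print(ctrl.get_state()['position'])
E
```

```text
lobl 3488 rect [654.3 137.9] [119.9  68.3] 13.3 circ [654.  137.8] 67.8 z [64.7 67.6 69. ]
lround few 0
lsq 996 rect [ 479.  -248.5] [47.3 46.6] 85.5 circ [ 479.1 -248.4] 31.2 z [70.4 72.2 73.3]
lsmall 252 rect [468.6 225.3] [34.3 35.4] 41.3 circ [468.4 226.3] 19.3 z [71.1 75.2 76.8]
top
lobl 1276 rect [652.1 138.8] [122.3  66.2] 13.7 circ [651.2 138.6] 67.5 z [65.2 68.7 72.1]
lround 522 rect [474.8  17.7] [59.5 59.8] 81.6 circ [474.8  18.6] 30.8 z [73.3 77.2 80.5]
lsq few 0
lsmall 189 rect [466.8 225.9] [35.5 34.2] 55.7 circ [467.2 226.4] 18.4 z [73.1 77.  80.6]
[ 0.6287546  -0.17873246  0.21126773]
```

View pics/top1.png

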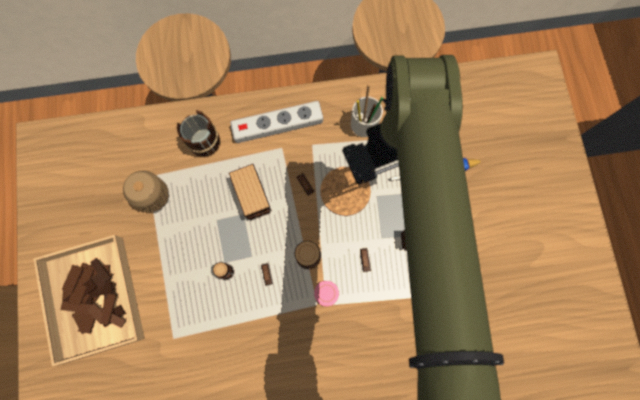

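View pics/side1.png

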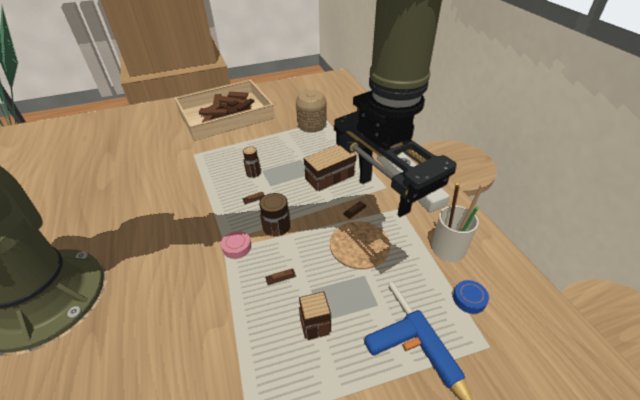

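Request:
{"op": "move_arm", "data": {
  "increments": "-20 -9 0 0 0 -3 0;-25 -11 0 0 0 -3 0;-25 -11 0 0 0 -3 0;-25 -11 0 0 0 -3 0;-25 -11 0 0 0 -3 0;-20 -8 0 0 0 -3 0;-10 -4 0 0 0 -1 0;0 0 0 0 0 0 0"
}}

```text
time: 29.25
position: [0.4768, -0.2467, 0.2113]
tool_rot: [3.136, -0.154, -0.0]
ft_force: [-0.2, 0.3, 0.4]
grip_width: 1.003
grip_force: 0.0
```

```bash
python3 - <<'E'
from h import *
w=ctrl.get_image('wrist');P=wcloud(w);lids(P);save(w,'w5.png');print(ctrl.get_state()['position'])
cv2.imwrite('pics/w5c.png',cv2.resize(w['frame'][120:300,220:420,::-1],None,fx=4,fy=3.3))
E
```

```text
lobl 2355 rect [653.3 137.3] [121.4  69. ] 13.4 circ [653.9 137.3] 68.1 z [63.7 67.5 68.9]
lround 1432 rect [476.3  17.4] [60.9 62.2] 31.7 circ [476.8  17.5] 31.7 z [72.9 75.9 77.1]
lsq 1998 rect [ 479.1 -249.2] [46.4 45.5] 83.9 circ [ 478.6 -249.1] 31.8 z [70.8 72.1 73.4]
lsmall 225 rect [468.1 225. ] [35.  36.6] 60.9 circ [466.6 226. ] 20.1 z [71.3 75.2 76.8]
[ 0.47854539 -0.24549853  0.21131796]
```

View pics/w5c.png

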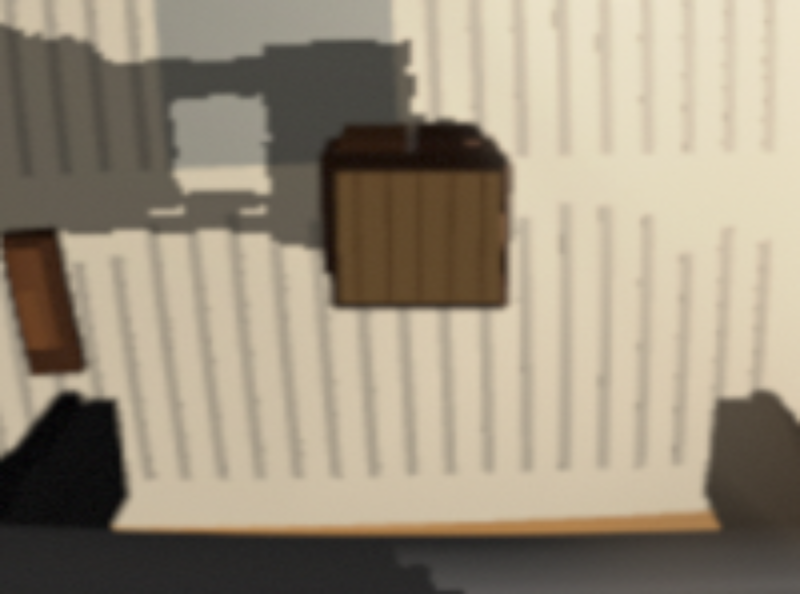

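Request:
{"op": "move_arm", "data": {
  "increments": "-1 -1 -20 0 0 0 0;0 0 -30 0 0 0 0;0 0 -35 0 0 0 0;0 0 -30 0 0 0 0;0 0 -20 0 0 0 0;0 0 -10 0 0 0 0;0 0 0 0 0 0 0;0 0 0 0 0 0 0",
  "grip_force": 8
}}

```text
time: 29.97
position: [0.4788, -0.246, 0.0662]
tool_rot: [-3.138, 0.149, -0.001]
ft_force: [0.2, -0.3, 1.1]
grip_width: 1.001
grip_force: 0.0
```

Request:
{"op": "move_arm", "data": {
  "increments": "0 0 0 0 0 0 0;0 0 0 0 0 0 0;0 0 0 0 0 0 0;0 0 0 0 0 0 0;0 0 0 0 0 0 0;0 0 0 0 0 0 0;0 0 0 0 0 0 0;0 0 0 0 0 0 0"
}}

```text
time: 30.63
position: [0.4773, -0.2469, 0.0659]
tool_rot: [3.138, -0.152, -0.0]
ft_force: [0.3, -0.3, -0.3]
grip_width: 1.003
grip_force: 0.0
```

Request:
{"op": "move_arm", "data": {
  "increments": "0 0 -5 0 0 0 40;0 0 -4 0 0 0 60;0 0 0 0 0 0 70;0 0 0 0 0 0 80;0 0 0 0 0 0 90;0 0 0 0 0 0 105;0 0 0 0 0 0 130;0 0 0 0 0 0 150",
  "grip_force": 8
}}

```text
time: 31.3
position: [0.4775, -0.2469, 0.057]
tool_rot: [3.138, -0.152, 0.0]
ft_force: [0.2, 0.0, 0.3]
grip_width: 0.523
grip_force: 8.0
```

Request:
{"op": "move_arm", "data": {
  "increments": "0 0 0 0 0 0 150;0 0 10 0 0 0 150;0 0 30 0 0 0 150;0 0 35 0 0 0 150;0 0 30 0 0 0 150;0 0 20 0 0 0 150;0 0 4 0 0 0 150;0 0 0 0 0 0 150"
}}

```text
time: 31.97
position: [0.4784, -0.2473, 0.188]
tool_rot: [3.136, -0.152, 0.005]
ft_force: [0.5, -0.1, -1.2]
grip_width: 0.53
grip_force: 8.0
```

```bash
python3 - <<'E'
from h import *
for i in range(2):
    w=ctrl.get_image('wrist');P=wcloud(w);band(P,(.478,-.246),.034,.0475,.053,'tsq');s=ctrl.get_state();print(s['position'],s['grip_width'])
E
```

```text
tsq 418 rect [ 479.3 -247.1] [42.2 40.3] 84.7 circ [ 479.5 -247.2] 28.5 z [48.3 49.8 50.9]
[ 0.47737624 -0.24682498  0.18611286] 0.5298472239235213
tsq 476 rect [ 479.2 -246.9] [41.7 42.1] 84.9 circ [ 478.7 -246.9] 28.7 z [48.4 49.8 50.9]
[ 0.47664723 -0.24655751  0.18486711] 0.5308182732479196
```

Request:
{"op": "move_arm", "data": {
  "increments": "0 1.5 -30 0 0 0 150;0 0 -35 0 0 0 150;0 0 -30 0 0 0 150;0 0 -18 0 0 0 150;0 0 -8 0 0 0 150;0 0 -3 0 0 0 150;0 0 0 0 0 0 150;0 0 0 0 0 0 150"
}}

```text
time: 32.73
position: [0.4781, -0.2456, 0.0626]
tool_rot: [3.137, -0.152, 0.002]
ft_force: [-0.9, -0.5, 0.2]
grip_width: 0.527
grip_force: 8.0
```

Request:
{"op": "move_arm", "data": {
  "increments": "0 0 0 0 0 0 150;0 0 0 0 0 0 150;0 0 0 0 0 0 150;0 0 0 0 0 0 150;0 0 0 0 0 0 150;0 0 0 0 0 0 150;0 0 0 0 0 0 150;0 0 0 0 0 0 150"
}}

```text
time: 33.4
position: [0.4773, -0.2453, 0.0618]
tool_rot: [3.138, -0.152, -0.0]
ft_force: [-0.1, 0.1, 0.1]
grip_width: 0.528
grip_force: 8.0
```

Request:
{"op": "move_arm", "data": {
  "increments": "0 0 -2 0 0 0 150;0 0 -1 0 0 0 150;0 0 -1 0 0 0 150;0 0 -1 0 0 0 150;0 0 0 0 0 0 150;0 0 0 0 0 0 150;0 0 0 0 0 0 150;0 0 0 0 0 0 150"
}}

```text
time: 34.07
position: [0.4773, -0.2453, 0.0569]
tool_rot: [3.138, -0.152, -0.0]
ft_force: [-0.2, 1.2, 2.1]
grip_width: 0.531
grip_force: 8.0
```

Request:
{"op": "move_arm", "data": {
  "increments": "0 0 0 0 0 0 105;0 0 0 0 0 0 90;0 0 0 0 0 0 70;0 0 0 0 0 0 50;0 0 0 0 0 0 20;0 0 0 0 0 0 20;0 0 10 0 0 0 20;0 0 30 0 0 0 20"
}}

```text
time: 34.73
position: [0.4742, -0.2438, 0.0937]
tool_rot: [-3.134, 0.152, 0.012]
ft_force: [-0.0, 0.5, -0.4]
grip_width: 0.905
grip_force: 0.0
```

Request:
{"op": "move_arm", "data": {
  "increments": "0 0 35 0 0 0 20;0 0 35 0 0 0 20;0 0 19 0 0 0 20;0 0 0 0 0 0 20;0 0 0 0 0 0 20;0 0 0 0 0 0 20;0 0 0 0 0 0 20;0 0 0 0 0 0 20"
}}

```text
time: 35.4
position: [0.4765, -0.2449, 0.1844]
tool_rot: [-3.137, 0.152, 0.004]
ft_force: [-0.6, -0.7, 0.8]
grip_width: 0.923
grip_force: 0.0
```

```bash
python3 - <<'E'
from h import *
w=ctrl.get_image('wrist');P=wcloud(w);lids(P);s=ctrl.get_state();print(s['position'],s['time'])
cv2.imwrite('pics/w6c.png',cv2.resize(w['frame'][120:300,220:420,::-1],None,fx=4,fy=3.3))
E
```

```text
lobl 2450 rect [653.8 137.5] [121.3  68.7] 13.3 circ [653.3 136.9] 67.7 z [63.5 67.5 68.9]
lround 1501 rect [476.2  16.7] [61.2 60.9] 67.3 circ [475.6  17.4] 31.7 z [72.6 75.9 77.1]
lsq 2364 rect [ 478.9 -246.8] [45.9 46.3] 84.3 circ [ 478.6 -246.8] 31.6 z [70.9 72.1 73.3]
lsmall 227 rect [469.1 224.9] [35.5 34.5] 20.4 circ [468.9 224.8] 18.7 z [71.2 75.2 76.8]
[ 0.47664457 -0.24497459  0.18450663] 35.45
```

```bash
python3 -c "
from bench import ctrl
print(ctrl.close_job())"
```

```text
the job is handed in; nothing more can be done
None
```

All four tins are closed with their own lids, flat on the rims and, by my camera measurements, centred to within about 2 mm; the lids are released, and the job was handed in after about 35 s of the 122 s allowed.

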